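Shift the card creaser's gear lever to the green slot

ROBOT

A 6-joint arm with a two-finger parallel gripper is mounted at the origin on the work surface. World frame = base frame: x ahead of the robot, y to its left, z up, the work surface at z = 0. Lengths are in m, angles in rad, forces in N, time in s.
With the tool pointing down it reaches from about 0.35 to 0.775 m from the base axis. Payload 5.5 kg.
Tool frame: the origin (TCP) lies on the centre line of the jaws, within the pads' length; the fingertips stand 11 mm ahead of it and the grasp point (between the pads) lies 8 mm behind it (env.tip_extent is the distance from the TCP to the fingertips, in m); z points along the fingers, y is the line along which they close (so a half turn about z gives the same grasp; the last joint's range is limited). The gripper opens to 85 mm and grips with 20 to 120 N. Pads are 22 mm wide; open, the fingers measure 114 mm over their backs; the gripper's body (76 mm by 85 mm) begins 54 mm behind the grasp point. The pads swing forward as they close: fully open they stand 13 mm farther back than shut.
Start: joints at [0.975, 0.313, 0.046, 1.304, 0, 1.431], TCP at [0.253, 0.516, 0.242] pointing down, gripper open.
Joint ranges: [-2.76, 2.76], [-0.86, 1.69], [-1.03, 1.26], [-2.2, 2.34], [-1.47, 1.5], [-3.14, 3.14]. Speed limits (rad/s): [2.57, 2.57, 3.14, 3.14, 3.14, 3.14].

INTERFACE

Orientations are given as a unit quaternion [w, x, y, z].
In Python, from workcell import env gives the robot as it stands.
- The arm moves only by the shell command python3 -m jog 'ROWS' [FORCE]. ROWS is JSON, a list of rows, each a list of 5 numbers: the gripper's target within -1 to 1 (shut at 1, half-way at 0, fully open at -1), then the shift along the tool's x, y, z in m, then the turn about the tool's z in degrees. In form: [[fingers, tx, ty, tz, turn], ...]. A call has 1 to 5 rows; each row shifts and turns the commanded pose from where the row before left it, along the tool's axes as they then stand; what a row does not reach is not made up. A row lasts 1/12 s, in which the tool goes at most 41.7 mm and 7.16 degrees, less where a joint would pass 70% of its speed; a pose out of reach is approached as far as the arm can. A call is refused whole if a number of a shift passes 0.0417 or a number of a turn 7.16, either way. A call with a gripper value outside its range is refused whole. The fingers move at their own pace and stop on an object; FORCE is the grip in N (left out, the last holds). Time passes only in rows, so rows that do not move let the fingers close. It gives the time, the measured TCP pose, the force, the opening and the grip force at its end, in the units of the state.
- env.get_state(): the state, without advancing time (a new reading comes with each control period).
- env.read_camera(name): name is "side" or "top"; returns a dict with "img" (400x640x3 uint8, red, green, blue), "fov_y" (degrees; the focal length in pixels is half the picture's height over the tangent of half this angle, whatever the lens; pixels are square), "cx", "cy" (the principal point, pixels), "T" (4x4, takes a point from camera to world coordinates). Camera axes: x right, y up, looking along -z (the intrinsics and any distortion apply to the point x, -y, -z); pixel columns grow to the right and rows downward; lengths in m; the calibration is good to about 2 mm. A picture is of the moment at which its call begins. There is no depth.
- env.hand_in(): hands the job in; it is judged then, once.
The state is a dict: "clock": time; "joint_pos": joint angles; "qvel": joint speeds; "tau": joint torques, N m; "tcp_pos": TCP position; "orientation": TCP orientation; "wrist_force": force on the tool from outside, world axes, zero at the start; "ft_torque": the same for the moment, N m; "finger_gap": finger opening in m; "grip_force": force on a finger pad.
Only numpy, scipy, OpenCV 4.12 (cv2) and the standard library are available. Lean on these libraries where they do the work, as an engineer would, in place of code of your own. Each camera call takes 0.05 s, during which the arm holds its last target. There are 200 camera calls.

TASK

On the bench card creaser, push the black-knobbed gear lever with your closed fingertips out of the slot it is in, through the gate, and fully home into the slot marked by the green tag, then leave it there and move clear. Only push it, gently: do not pinch the knob, do not shift into any other marked slot on the way, and leave the books, mug, jar, screwdriver and paperweight where they are.

Things in the scene. Friction and masses are not known exactly. Their poses are not given: they have to be found in the camera images.
- machine: grey bench card creaser, fixed. Origin on the table under the gearbox's centre (170 x 190 mm, 130 mm high with its grey steel gate plate); rollers behind it, from 100 to 210 mm along x, 120 mm high, 340 mm wide. x points away from the robot, y left, z up, turned by up to 0.35 rad; all directions in these notes are along these axes
- gate_centre (a point): centre of the gate, on the plate's top. Cross channel along y through it; from it three slots each way along x, at y = -36, 0, +36 mm. All 18 mm wide; the 10 mm stem has 4 mm play each side; the teeth between slots have round noses. Slots stop the stem's axis 28 mm from the channel's midline. The lever starts in the near left slot (-x, +y), the only one without a tag
- lever_shift (a joint): lever tilt along x (rad): 0 in the cross channel, about +0.25 home in a far slot (+x), -0.25 home in a near one (-x). Friction alone keeps it where it is left (1 to 2 N at the knob moves it); no spring or detent
- lever_cross (a joint): lever tilt along y (rad): about +0.33 in the left column (+y), 0 in the middle, -0.33 in the right column. Friction alone keeps it where it is left
- knob (a point): centre of the lever's black knob, an upright cylinder 30 mm across, 32 mm tall, 175 mm up the stem from the pivot. The pivot lies 20 mm above the table on the machine's z axis. Knob centre 195 mm above the table when upright, 180 mm leaning into a corner slot. It travels 1.6 times as far as the stem in the gate: 45 mm each way along x, 55 mm along y
- stem_at_gate (a point): the point of the lever's stem at the gate plate, 106 mm up the stem from the pivot: shows where the lever stands in the gate
- tag_green: flat green tag, 26 x 30 x 3 mm, fixed on the gate plate (130 mm above the table) at the closed end of the slot it marks, in line with it: origin 62 mm from the cross channel's midline, 34 mm beyond the stem when that is home. The five tags change places
- tag_yellow: flat yellow tag, 26 x 30 x 3 mm, fixed on the gate plate (130 mm above the table) at the closed end of the slot it marks, in line with it: origin 62 mm from the cross channel's midline, 34 mm beyond the stem when that is home. The five tags change places
- tag_red: flat red tag, 26 x 30 x 3 mm, fixed on the gate plate (130 mm above the table) at the closed end of the slot it marks, in line with it: origin 62 mm from the cross channel's midline, 34 mm beyond the stem when that is home. The five tags change places
- tag_blue: flat blue tag, 26 x 30 x 3 mm, fixed on the gate plate (130 mm above the table) at the closed end of the slot it marks, in line with it: origin 62 mm from the cross channel's midline, 34 mm beyond the stem when that is home. The five tags change places
- tag_white: flat white tag, 26 x 30 x 3 mm, fixed on the gate plate (130 mm above the table) at the closed end of the slot it marks, in line with it: origin 62 mm from the cross channel's midline, 34 mm beyond the stem when that is home. The five tags change places
- book_a: lower of two stacked books, blue cover, 130 x 190 x 28 mm; loose, not part of the job. Origin at its underside
- book_b: upper of two stacked books, orange cover, 110 x 170 x 22 mm, lying on book_a; loose, not part of the job. Origin at its underside
- mug: white mug, 76 mm wide, 90 mm tall; loose, not part of the job. Origin at its underside
- glue_jar: jar with a red lid, 60 mm wide, 85 mm tall; loose, not part of the job. Origin at its underside
- screwdriver: screwdriver lying in front of the machine; loose, not part of the job. Origin at its underside
- paperweight: brass paperweight, 60 mm wide, 50 mm tall, standing on book_b; loose, not part of the job. Origin at its underside

How it is judged:
By the outcome, as a careful person would: the job done as asked, in the order asked, and still so for the second after the job is handed in, with the robot touching nothing.
It also fails if it takes over 45 s, if anything falls off the work surface, if the arm or the gripper's body presses on something with over 40 N, if the wrist force passes 120 N, or if a joint passes its speed limit or range.

## Working session

There is one attempt and no reset: what is moved stays moved. The work goes in short steps, Python scripts to look and compute and a shell command to move; the robot and the scene stay as the last step left them, time stands still between calls to the robot, and variables do not carry over. Pictures are saved under pics/ and viewed, at most 10 in all, crops included, and the job is handed in when it is done.

```bash
ls; mkdir -p pics; cat > h.py <<'E'
import numpy as np, cv2
from workcell import env
def cam(n):
    c=env.read_camera(n); return c
def ray(c,u,v):
    f=200/np.tan(np.radians(c["fov_y"])/2); T=np.array(c["T"])
    d=T[:3,:3]@np.array([(u-c["cx"])/f,-(v-c["cy"])/f,-1]); return T[:3,3],d
def onz(c,u,v,z):
    o,d=ray(c,u,v); return o+d*(z-o[2])/d[2]
def proj(c,p):
    f=200/np.tan(np.radians(c["fov_y"])/2); T=np.array(c["T"])
    q=T[:3,:3].T@(np.array(p)-T[:3,3]); return c["cx"]+f*q[0]/-q[2], c["cy"]-f*q[1]/-q[2]
E
python3 - <<'E'
from h import *
for n in("top","side"):
    c=cam(n); cv2.imwrite(f"pics/{n}0.png",c["img"][:,:,::-1]); print(n,{k:v for k,v in c.items() if k!="img"})
s=env.get_state(); print(s)
E
```

```text
pics
top {'fov_y': 46.37974909350377, 'cx': 314.790058683374, 'cy': 199.72822416522726, 'T': array([[ 0.02050875,  0.99561209, -0.09130147,  0.42920843],
       [-0.99976032,  0.02112222,  0.00575783,  0.02566126],
       [ 0.00766106,  0.0911615 ,  0.99580665,  1.15529074],
       [ 0.        ,  0.        ,  0.        ,  1.        ]])}
side {'fov_y': 57.93069607134834, 'cx': 318.29802219074855, 'cy': 202.0993659043509, 'T': array([[-0.99904243,  0.0063887 , -0.04328282,  0.49037653],
       [-0.03771452, -0.62720803,  0.77793811,  0.67099178],
       [-0.02217732,  0.77882557,  0.62684839,  0.62690064],
       [ 0.        ,  0.        ,  0.        ,  1.        ]])}
{'clock': 0.1, 'joint_pos': array([9.75408760e-01, 3.13925972e-01, 4.51239441e-02, 1.30361018e+00,
       2.29477174e-05, 1.43118532e+00]), 'qvel': array([ 9.12866960e-04, -1.57345536e-03,  3.42519722e-03, -9.61535932e-05,
        2.13566527e-04, -6.44818342e-05]), 'tau': array([ 2.20329872e-03, -4.81726348e+01,  2.99244136e+01,  1.26996651e-02,
       -1.23633549e-04, -5.23778056e-06]), 'tcp_pos': array([0.25285914, 0.51594382, 0.24151047]), 'orientation': array([-3.00985931e-04,  2.25920842e-01,  9.74145328e-01, -7.49868480e-04]), 'wrist_force': array([-0.46290481,  0.13751717, -0.49737419]), 'ft_torque': array([-0.00056728, -0.03693409, -0.0124865 ]), 'grip_force': 0.0, 'finger_gap': 0.0855793523904875}
```

View pics/top0.png

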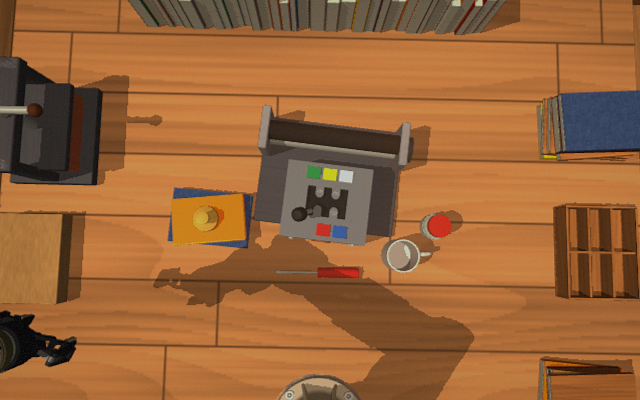

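View pics/side0.png

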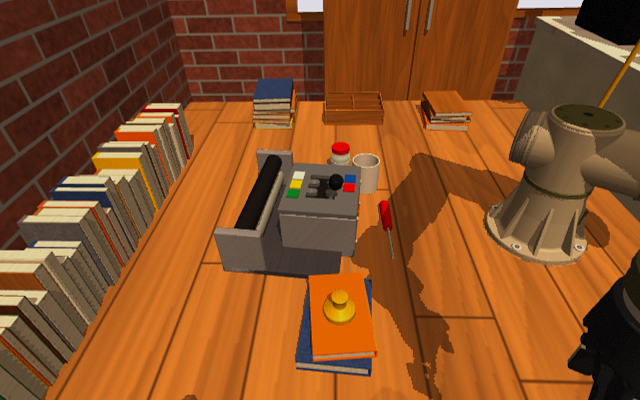

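The top view shows the knob at about (300,214) in the near-left slot. The green tag (314,172) is far-left, yellow and white are beside it, and red and blue are near-mid and near-right. So it is a straight push along machine +x. Next I locate the tags and knob.

```bash
cat > m.py <<'E'
from h import *
from scipy.optimize import least_squares
HS={"green":((45,90),(62,36)),"yellow":((26,34),(62,0)),"red":((0,4),(-62,0)),"blue":((105,125),(-62,-36))}
def tags(c,box):
    hsv=cv2.cvtColor(c["img"],cv2.COLOR_RGB2HSV); out={}
    x0,y0,x1,y1=box
    for k,((a,b),_) in HS.items():
        m=cv2.inRange(hsv,(a,120,80),(b,255,255)); mm=np.zeros_like(m); mm[y0:y1,x0:x1]=m[y0:y1,x0:x1]
        n,l,st,ce=cv2.connectedComponentsWithStats(mm)
        if n>1:
            i=1+np.argmax(st[1:,4]); out[k]=(ce[i],st[i,4])
    return out
if __name__=="__main__":
    R={}
    for n,box in(("top",(280,150,380,245)),("side",(280,165,362,205))):
        c=cam(n); t=tags(c,box); P={k:onz(c,*v[0],0.133) for k,v in t.items()}
        print(n,{k:(v[0].round(1),v[1]) for k,v in t.items()})
        ks=[k for k in P if t[k][1]>15]
        A=np.array([HS[k][1] for k in ks])/1000.; B=np.array([P[k][:2] for k in ks])
        f=lambda q:((A@np.array([[np.cos(q[2]),np.sin(q[2])],[-np.sin(q[2]),np.cos(q[2])]])+q[:2])-B).ravel()
        r=least_squares(f,[.45,0,0]); print(r.x, (r.fun*1000).round(1)); R[n]=r.x
        # knob: dark blob
        g=c["img"].max(2); cv2.imwrite(f"pics/k_{n}.png",cv2.resize(c["img"][box[1]-10:box[3],box[0]:box[2],::-1],None,fx=6,fy=6,interpolation=0))
        a=r.x[2]
        for kx,ky in((-45,55),):
            p=[r.x[0]+(kx*np.cos(a)-ky*np.sin(a))/1000,r.x[1]+(kx*np.sin(a)+ky*np.cos(a))/1000,.18]; print("knob",p,proj(c,p))
E
python3 m.py
```

```text
top {'green': (array([313.5, 172.1]), np.int32(141)), 'yellow': (array([329.5, 174. ]), np.int32(167)), 'red': (array([322.8, 229.6]), np.int32(174)), 'blue': (array([339.1, 231.6]), np.int32(151))}
[ 0.51919566 -0.0054684  -0.10212537] [ 0.4  0.2  0.  -0.1 -0.3 -0.  -0.2 -0.1]
knob [np.float64(0.4800372607065486), np.float64(0.053832691068197325), 0.18] (np.float64(298.23682232594376), np.float64(217.77157020798123))
side {'green': (array([292.6, 193. ]), np.int32(104)), 'yellow': (array([295.6, 183. ]), np.int32(67)), 'red': (array([348.6, 187.4]), np.int32(104)), 'blue': (array([350. , 178.2]), np.int32(82))}
[ 0.51848385 -0.00393424 -0.11581116] [ 0.5 -1.4 -0.3  1.6 -0.2 -0.4  0.1  0.3]
knob [np.float64(0.4801406741164735), np.float64(0.055897198304292496), 0.18] (np.float64(338.9495871721565), np.float64(184.14790516236255))
```

View pics/k_top.png

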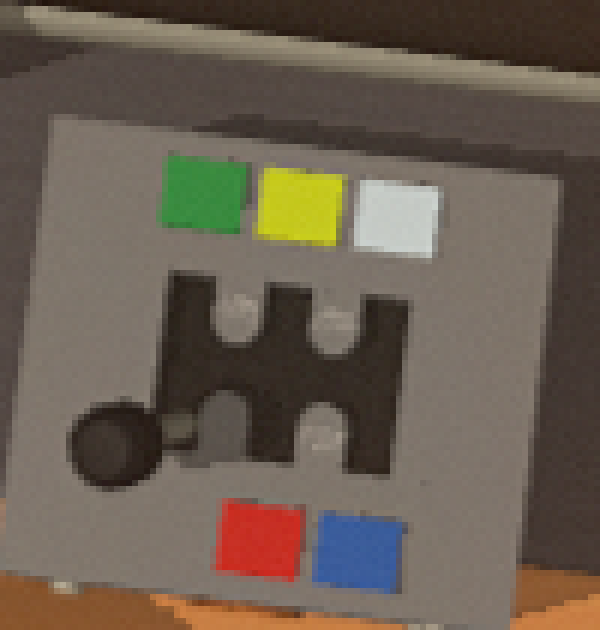

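The pixel of the knob (~299.5, 214.5) is close to the prediction, so the lever is a few mm short of home. I close the fingers and turn the tool to line up with the push: machine yaw is about -6°, plus a few degrees to bias toward +y and keep the stem on the left wall.

```bash
python3 -m jog '[[1,0,0,0,-5.9],[1,0,0,0,-5.9],[1,0,0,0,-5.9],[1,0,0,0,-5.9],[1,0,0,0,0]]' 30
cat > w.py <<'E'
from h import *
from scipy.spatial.transform import Rotation as Ro
import sys
s=env.get_state(); w,x,y,z=s["orientation"]; R=Ro.from_quat([x,y,z,w])
t=np.array([float(v) for v in sys.argv[1:4]])
a=-0.105; xm=np.array([np.cos(a),np.sin(a),0]); ym=np.array([-np.sin(a),np.cos(a),0]); o=np.array([.519,-.005,0])
print("clock",s["clock"],"tcp",s["tcp_pos"].round(4),"mach",(xm@(s["tcp_pos"]-o)).round(4),(ym@(s["tcp_pos"]-o)).round(4),"F",s["wrist_force"].round(2),"gap",s["finger_gap"])
p=o+xm*t[0]+ym*t[1]+[0,0,t[2]]
print("target",p.round(4),"tool shift",R.inv().apply(p-s["tcp_pos"]).round(4),"toolx",R.apply([1,0,0]).round(3))
E
python3 -c "
from h import *
c=cam('top');p=onz(c,299.5,214.5,.182);print(p)
a=-0.105;d=p[:2]-[.519,-.005];print(d@[np.cos(a),np.sin(a)],d@[-np.sin(a),np.cos(a)])"
python3 w.py -0.085 0.055 0.24
```

```text
clock: 0.62
tcp_pos: [0.253, 0.5162, 0.2421]
orientation: [-0.0, 0.021, 1.0, -0.0]
wrist_force: [-0.0, 0.3, -0.1]
finger_gap: 0.026
grip_force: 0.0
[0.48681824 0.05130213 0.182     ]
-0.03790538445756198 0.05261917495479263
clock 0.6667 tcp [0.2531 0.5162 0.2421] mach -0.3191 0.4905 F [-1.01 -0.45 -0.54] gap 0.01743652924151277
target [0.4402 0.0586 0.24  ] tool shift [-0.208  -0.4486  0.0022] toolx [-0.999  0.046  0.   ]
```

```bash
python3 -m jog '[[1,-0.017,-0.037,0,0],[1,-0.017,-0.037,0,0],[1,-0.017,-0.037,0,0],[1,-0.017,-0.037,0,0],[1,-0.017,-0.037,0,0]]'
python3 -m jog '[[1,-0.017,-0.037,0,0],[1,-0.017,-0.037,0,0],[1,-0.017,-0.037,0,0],[1,-0.017,-0.037,0,0],[1,-0.017,-0.037,0,0]]'
python3 w.py -0.09 0.053 0.183
```

```text
clock: 1.08
tcp_pos: [0.33, 0.3262, 0.2422]
orientation: [0.0, 0.023, 1.0, 0.0]
wrist_force: [1.5, 0.7, 0.9]
finger_gap: 0.0
grip_force: 0.0
clock: 1.5
tcp_pos: [0.407, 0.1374, 0.2425]
orientation: [0.0, 0.023, 1.0, 0.0]
wrist_force: [0.8, 0.3, 0.2]
finger_gap: -0.0
grip_force: 0.0
clock 1.5 tcp [0.407  0.1374 0.2425] mach -0.1263 0.1298 F [0.83 0.29 0.15] gap -4.602865084908976e-05
target [0.4351 0.0571 0.183 ] tool shift [-0.0317 -0.0788  0.0595] toolx [-0.999  0.047 -0.001]
```

```bash
python3 -m jog '[[1,-0.0105,-0.0263,0,0],[1,-0.0105,-0.0263,0,0],[1,-0.0105,-0.0263,0,0],[1,0,0,0.03,0],[1,0,0,0.029,0]]'
python3 w.py -0.064 0.053 0.183
python3 - <<'E'
from h import *
t=cam("top")["img"][130:250,260:400,::-1]; s=cam("side")["img"][100:220,260:400,::-1]
cv2.imwrite("pics/a1.png",cv2.resize(np.vstack([t,s]),None,fx=2.5*1,fy=2.5,interpolation=1))
E
```

```text
clock: 1.92
tcp_pos: [0.437, 0.0572, 0.184]
orientation: [0.003, 0.025, 1.0, -0.0]
wrist_force: [0.5, 0.2, -1.3]
finger_gap: 0.0
grip_force: 0.0
clock 1.9167 tcp [0.437  0.0572 0.184 ] mach -0.088 0.0533 F [ 0.46  0.2  -1.35] gap 3.323675334148659e-05
target [0.4609 0.0544 0.183 ] tool shift [-0.024  -0.0016  0.0012] toolx [-0.999  0.051 -0.005]
```

View pics/a1.png

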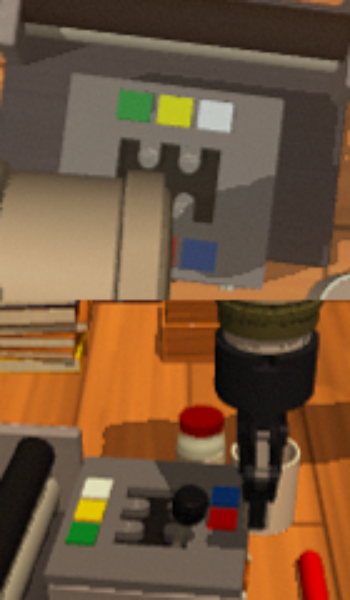

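The side view shows the closed tips behind the knob (knob at crop (190,505), tip at (262,520)), overlapping it in height. Now I push gently along machine +x.

```bash
python3 -m jog '[[1,-0.008,-0.0004,0,0],[1,-0.008,-0.0004,0,0],[1,-0.006,-0.0003,0,0],[1,-0.006,-0.0003,0,0],[1,-0.006,-0.0003,0,0]]'
python3 -m jog '[[1,-0.006,-0.0003,0,0],[1,-0.006,-0.0003,0,0],[1,-0.006,-0.0003,0,0],[1,0,0,0,0]]'
python3 w.py 0.019 0.053 0.183
python3 - <<'E'
from h import *
s=cam("side")["img"][100:220,260:400,::-1]
cv2.imwrite("pics/a2.png",cv2.resize(s,None,fx=4,fy=4,interpolation=1))
E
```

```text
clock: 2.43
tcp_pos: [0.4698, 0.0561, 0.1844]
orientation: [0.001, 0.022, 1.0, 0.0]
wrist_force: [-1.9, 0.5, 1.8]
finger_gap: 0.0002
grip_force: 0.9
clock: 2.77
tcp_pos: [0.4879, 0.054, 0.1833]
orientation: [0.0, 0.022, 1.0, 0.0]
wrist_force: [-0.2, -0.1, 0.4]
finger_gap: -0.0001
grip_force: 0.4
clock 2.7667 tcp [0.4879 0.054  0.1833] mach -0.0371 0.0555 F [-0.22 -0.07  0.39] gap -0.00014505948107953947
target [0.5435 0.0457 0.183 ] tool shift [-0.0558 -0.0059  0.0004] toolx [-0.999  0.044 -0.001]
```

View pics/a2.png

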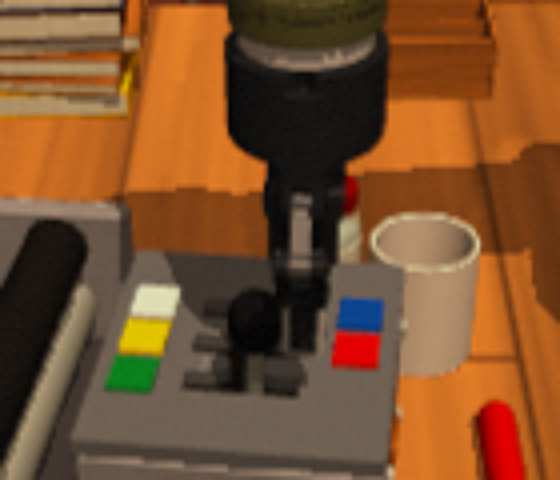

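The lever moves with the tip: the knob is at crop (254,320) and the stem base (232,375) is still in the left column, aligned with the green slot. I continue the push.

```bash
python3 -m jog '[[1,-0.006,-0.0005,0,0],[1,-0.006,-0.0005,0,0],[1,-0.006,-0.0005,0,0],[1,-0.006,-0.0005,0,0],[1,0,0,0,0]]'
python3 -m jog '[[1,-0.006,-0.0005,0,0],[1,-0.006,-0.0005,0,0],[1,-0.006,-0.0005,0,0],[1,0,0,0,0]]'
python3 w.py 0.019 0.053 0.183
python3 - <<'E'
from h import *
s=cam("side")["img"][100:220,260:400,::-1]
cv2.imwrite("pics/a3.png",cv2.resize(s,None,fx=4,fy=4,interpolation=1))
E
```

```text
clock: 3.23
tcp_pos: [0.5119, 0.0509, 0.1832]
orientation: [0.001, 0.022, 1.0, 0.0]
wrist_force: [-0.0, 1.0, 0.0]
finger_gap: 0.0
grip_force: 0.4
clock: 3.57
tcp_pos: [0.5297, 0.0485, 0.1831]
orientation: [0.0, 0.022, 1.0, -0.0]
wrist_force: [-0.3, -0.1, -0.5]
finger_gap: -0.0001
grip_force: 0.4
clock 3.5667 tcp [0.5297 0.0485 0.1831] mach 0.005 0.0543 F [-0.27 -0.11 -0.51] gap -6.177377785590762e-05
target [0.5435 0.0457 0.183 ] tool shift [-0.0139 -0.0022  0.0001] toolx [-0.999  0.044 -0.001]
```

View pics/a3.png

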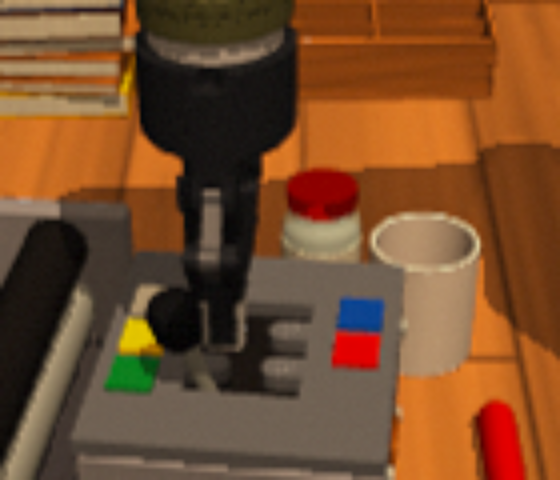

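The stem (crop ~(205,378)) is inside the green slot, with the knob at (178,318). The last stretch goes in small steps until the force rises at the stop.

```bash
python3 -m jog '[[1,-0.004,-0.0004,0,0],[1,-0.004,-0.0004,0,0],[1,-0.003,-0.0003,0,0],[1,0,0,0,0]]'
python3 -m jog '[[1,-0.002,-0.0002,0,0],[1,0,0,0,0]]'
python3 w.py 0.019 0.053 0.183
```

```text
clock: 3.95
tcp_pos: [0.5393, 0.0471, 0.183]
orientation: [-0.0, 0.022, 1.0, 0.0]
wrist_force: [-1.5, -0.1, 0.2]
finger_gap: -0.0002
grip_force: 1.0
clock: 4.12
tcp_pos: [0.5399, 0.0471, 0.1829]
orientation: [-0.002, 0.022, 1.0, 0.0]
wrist_force: [-5.5, 0.3, 2.1]
finger_gap: -0.0002
grip_force: 2.8
clock 4.1167 tcp [0.5399 0.0471 0.1829] mach 0.0153 0.054 F [-5.5   0.32  2.06] gap -0.0001904063109736797
target [0.5435 0.0457 0.183 ] tool shift [-0.0036 -0.0012 -0.0001] toolx [-0.999  0.044  0.003]
```

Force rose to 5.5 N with the tool barely advancing, which points to the stop. One small confirming nudge, then I back off.

```bash
python3 -m jog '[[1,-0.001,0,0,0],[1,0,0,0,0]]'
python3 -m jog '[[1,0.006,0,0,0],[1,0.012,0,0,0],[1,0.015,0,0,0],[1,0,0,-0.03,0],[1,0,0,-0.035,0]]'
python3 -m jog '[[1,0.02,0.035,0,0],[1,0.02,0.035,0,0],[1,0.02,0.035,0,0],[1,0.02,0.035,0,0],[1,0.02,0.035,0,0]]'
python3 -m jog '[[1,0.01,0.035,0,0],[1,0.01,0.035,0,0],[1,0,0,0,0]]'
python3 - <<'E'
from h import *
t=cam("top");s=cam("side")
cv2.imwrite("pics/a4.png",cv2.resize(np.vstack([t["img"][130:250,260:400,::-1],s["img"][100:220,260:400,::-1]]),None,fx=2.5,fy=2.5,interpolation=1))
a=-.105; o=np.array([.519,-.005])
def mp(x,y,z): return [*(o+np.array([x*np.cos(a)-y*np.sin(a),x*np.sin(a)+y*np.cos(a)])),z]
for kx in(.035,.040,.045):
    print(kx,[(np.array(proj(c,mp(kx,.053,.181)))-off)*2.5+add for c,off,add in((t,(260,130),0),(s,(260,100),np.array([0,300])))])
E
python3 w.py 0 0 .2
```

```text
clock: 4.28
tcp_pos: [0.5402, 0.0471, 0.1829]
orientation: [-0.002, 0.022, 1.0, 0.0]
wrist_force: [-7.6, -0.5, 0.8]
finger_gap: 0.0002
grip_force: 3.7
clock: 4.7
tcp_pos: [0.5063, 0.0485, 0.2462]
orientation: [-0.003, 0.022, 1.0, 0.0]
wrist_force: [2.0, -0.3, 0.0]
finger_gap: -0.0005
grip_force: 0.0
clock: 5.12
tcp_pos: [0.417, 0.2291, 0.2492]
orientation: [0.002, 0.022, 1.0, 0.001]
wrist_force: [0.2, 0.7, -0.7]
finger_gap: 0.0
grip_force: 0.0
clock: 5.37
tcp_pos: [0.3992, 0.3038, 0.2491]
orientation: [0.001, 0.019, 1.0, 0.002]
wrist_force: [-0.1, -0.6, -0.4]
finger_gap: 0.0001
grip_force: 0.0
0.035 [array([109.43711874, 125.40740743]), array([104.24561951, 500.84150265])]
0.04 [array([110.19349725, 119.56185102]), array([ 98.48097363, 500.46308095])]
0.045 [array([110.94917239, 113.72173054]), array([ 92.72563652, 500.08527034])]
clock 5.4667 tcp [0.4001 0.2999 0.2488] mach -0.1502 0.2908 F [0.98 0.23 0.65] gap 4.1238823253093286e-06
target [ 0.519 -0.005  0.2  ] tool shift [-0.131  -0.2999  0.0488] toolx [-0.999  0.04  -0.002]
```

View pics/a4.png

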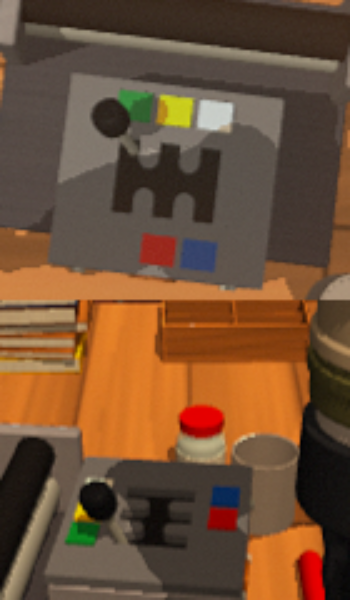

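The lever stands in the green slot. The knob at crop (110,118) top and (98,500) side gives x ≈ 41 mm and y ≈ 53 mm. The pivot geometry predicts 28·160/110 ≈ 41 mm at home, and the stop was felt at 7.6 N. The arm is clear.

```bash
python3 -c "
from workcell import env
print(env.hand_in())"
```

```text
the job is handed in; nothing more can be done
None
```

I pushed the gear lever straight from the near-left slot into the green-tagged far-left slot, home against its stop at 7.6 N peak; the arm is clear, and I handed the job in at about 5.5 s (no verdict was returned).

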